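# Assemble a pot-core inductor on the test fixture

## Task

Assemble the pot-core inductor on the test fixture for measuring: stand the open ferrite half, open side still up, in the middle of the fixture's round pad, put the white coil down into it over its centre post, close it with the other ferrite half, open side still down, so that the two rims meet, and last stand the brass weight, knob up, in the middle on top. Ferrite is brittle, so set both halves down rather than dropping them, let go of each part before fetching the next, and leave the multimeter, the ring core and the screwdriver alone.

Things in the scene. Friction and masses are not known exactly. Their poses are not given: they have to be found in the camera images.
- lower_center (a point): Lower pot-core half: grey ferrite cup, open side up, 56 mm outside diameter, 24 mm high, wall 5 mm, floor 6 mm thick, inside diameter 46 mm and 18 mm deep (blackish inside), with a centre post 16 mm across whose top is level with the rim. It lies loose on the bench. Point: its centre, on the axis, 12 mm above its underside; z is up. About 130 g.
- coil_center (a point): Coil: rigid white plastic ring, 40 mm outside diameter, bore 22 mm, 34 mm high, outer edges bevelled 1.5 mm, standing loose, axis upright; either end may go down. Seated on the lower half's floor it stands 16 mm out, so it can be held only by its top 16 mm while put in. Closed, the upper half clears its top by 2 mm. Point: its centre, 17 mm above its underside; z is up. About 60 g.
- upper_center (a point): Upper pot-core half: the same grey ferrite cup (56 mm diameter, 24 mm high, wall 5 mm, inside diameter 46 mm, 18 mm deep, centre post 16 mm) but lying loose open side down, as it is to be fitted: from above a flat grey disc with a black dot and two short dark marks. Point: its centre, on the axis, 12 mm above its underside (rim); z is up. About 130 g.
- weight_center (a point): Brass weight, loose on the bench: a disc 44 mm across and 18 mm high with a round knob 20 mm across and 18 mm high on top, 36 mm high in all. Point: on the axis, 18 mm above its underside, where the knob begins; z is up. About 260 g.
- pad (a point): Round black rubber pad, 74 mm across, on top of the test fixture (a fixed grey box 170 by 140 mm, 27 mm high, with four brass terminals 12 mm high in a row 90 mm from the pad's centre along the fixture's +x). Point: centre of the pad's upper face, 30 mm above the bench; z is up.
- meter: Bystander: orange hand-held multimeter lying on the bench, 170 x 85 x 43 mm; origin under its centre.
- toroid: Bystander: small greenish-grey ring core, 38 mm across, bore 22 mm, 14 mm high; origin at the centre of its underside.
- driver: Bystander: screwdriver lying on the bench beyond the parts, roughly across in front of the robot; origin near its middle.

How it is judged:
By the outcome, as a careful person would: the job done as asked, in the order asked, and still so for the second after the job is handed in, with the robot touching nothing.
It also fails if it takes over 115 s, if anything falls off the work surface, if the arm or the gripper's body presses on something with over 40 N, if the wrist force passes 120 N, or if a joint passes its speed limit or range.

## Robot

A 7-joint arm with a two-finger parallel gripper is mounted at the origin on the work surface. World frame = base frame: x ahead of the robot, y to its left, z up, the work surface at z = 0. Lengths are in m, angles in rad, forces in N, time in s.
With the tool pointing down it reaches from about 0.4 to 0.85 m from the base axis. Payload 10.4 kg.
Tool frame: the origin (TCP) lies at the very end of the fingers, on their centre line; the grasp point (between the pads) lies 19 mm behind it (manip.tcp_to_grasp is the distance from the TCP to the grasp point, in m); x points along the fingers, y is the direction in which the jaws open and shut, and the axes are right-handed (so a half turn about x gives the same grasp; the last joint's range is limited). The gripper opens to 85 mm and grips with 20 to 120 N. Pads are 22 mm wide; open, the fingers measure 114 mm over their backs; the gripper's body (76 mm by 85 mm) begins 54 mm behind the grasp point. The pads swing forward as they close: fully open they stand 13 mm farther back than shut.
Start: joints at [-0.023, 0.332, -0.065, 1.46, 0.022, 1.35, -0.088], TCP at [0.625, 0, 0.231] pointing down, gripper open.
Joint ranges: [-2.6, 2.6], [-0.5, 2.12], [-1.47, 1.34], [0.16, 2.42], [-1.27, 4.41], [0.06, 2.06], [-2.6, 2.6]. Speed limits (rad/s): [2.22, 2.22, 2.79, 2.79, 3.14, 3.14, 3.14].

## Interface

Orientations are given as a unit quaternion [x, y, z, w].
In Python, from workcell import manip, cams, hand_in gives the robot as it stands.
- The arm moves only by the shell command python3 -m handwheel 'ROWS' [FORCE]. ROWS is text: rows parted by semicolons, each of 7 numbers parted by spaces: the shift along the tool's x, y, z in mm, then the turn, a rotation vector about the tool's x, y, z in rad, then the finger opening in mm, from 0 to 85.4. A call has 1 to 8 rows; each row shifts and turns the commanded pose from where the row before left it, along the tool's axes as they then stand; what a row does not reach is not made up. A row lasts 1/10 s, in which the tool goes at most 50 mm and 8.59 degrees, less where a joint would pass 70% of its speed; a pose out of reach is approached as far as the arm can. A call with a gripper value outside its range is refused whole. The fingers move at their own pace and stop on an object; FORCE is the grip in N (left out, the last holds). Time passes only in rows, so rows that do not move let the fingers close. It gives the time, the measured TCP pose, the force and the opening at its end, in the units of the state.
- manip.get_obs(): the state, without advancing time (a new reading comes with each control period).
- cams.camera(name): name is "scene" or "side" or "wrist"; returns a dict with "color" (384x512x3 uint8, blue, green, red), "depth" (384x512 float32, m along the optical axis (not along the pixel's ray), 0 where there is no reading), "camera_matrix" (3x3 intrinsics, pixels), "distortion" ([k1, k2, p1, p2, k3] as OpenCV has them; the pictures are not rectified), "origin" and "attitude" of the camera in the world; the wrist camera has in their place "T_tool_cam" (4x4, takes a point from camera to tool coordinates, whose origin is the TCP and whose axes are the tool frame's). Camera axes: x right, y down, z forward; pixel columns grow to the right and rows downward; lengths in m; the calibration is good to about 2 mm. A picture is of the moment at which its call begins: read the wrist's pose just before it.
- hand_in(): hands the job in, once; it reports no verdict.
Trained networks look in the newest picture that a camera, given by its name, has taken for a name from the list of things; names that differ only in an ending like _2 or _b are one class to them, and where a whole thing is asked for, a point or a joint stands for the part that bears it (a point fixed in the world has none). Each returns a list of dicts, best first, with "conf" (0 to 1); they miss things now and then, are a little off and sometimes report something else, mostly with a low value. They report only what shows in the picture. A call takes as long as a camera call.
- cams.recognise(camera, thing): "box" ([left, top, width, height] in pixels, round what is visible of it).
- cams.outline_of(camera, thing): "region" (384x512 bool, what is visible of it) and "box" ([left, top, width, height] in pixels, round what is visible of it).
The state is a dict: "clock": time; "joint_pos": joint angles; "joint_velocities": joint speeds; "tau": joint torques, N m; "position": TCP position; "ee_rot": TCP orientation; "ft_force": force on the tool from outside, world axes, zero at the start; "torque": the same for the moment, N m; "grip_width": opening from 0.0 (shut) to 1.0 (fully open).
Only numpy, scipy, OpenCV 4.12 (cv2) and the standard library are available. Lean on these libraries where they do the work, as an engineer would, in place of code of your own. Each camera call takes 0.05 s, during which the arm holds its last target.

## Working session

There is one attempt and no reset: what is moved stays moved. The work goes in short steps, Python scripts to look and compute and a shell command to move; the robot and the scene stay as the last step left them, time stands still between calls to the robot, and variables do not carry over. Pictures are saved under pics/ and viewed, and the job is handed in when it is done.

```bash
ls; mkdir -p pics; python3 - <<'E'
from workcell import manip, cams
import cv2,numpy as np
o=manip.get_obs();print({k:np.round(v,4) for k,v in o.items()})
ims=[]
for n in ["scene","side","wrist"]:
    c=cams.camera(n); cv2.imwrite(f"pics/a_{n}.png",c["color"])
    print(n,c["camera_matrix"],c["distortion"],c.get("origin"),c.get("attitude"),c.get("T_tool_cam"))
    for t in ["lower_center","coil_center","upper_center","weight_center","pad","meter","toroid","driver"]:
        try: print(t,[(r["box"],round(r["conf"],2)) for r in cams.recognise(n,t)][:3])
        except Exception as e: print(t,e)
E
```

```text
pics
{'clock': np.float64(0.0), 'joint_pos': array([-0.0226,  0.3329, -0.0647,  1.461 ,  0.0216,  1.3499, -0.0885]), 'joint_velocities': array([ 0.0011, -0.0004,  0.0006,  0.004 , -0.    ,  0.0007, -0.0005]), 'tau': array([ 5.0000e-04, -6.2545e+01,  4.9700e-02, -3.9161e+01,  1.6400e-02,
        9.8000e-03, -0.0000e+00]), 'position': array([0.6246, 0.    , 0.2305]), 'ee_rot': array([-0.4996, -0.5003,  0.5004, -0.4997]), 'ft_force': array([ 1.0975, -0.1072, -0.5788]), 'torque': array([-0.0318, -0.0077,  0.0218]), 'grip_width': np.float64(1.0)}
scene [[486.01045426   0.         253.06054543]
 [  0.         486.01045426 196.60536671]
 [  0.           0.           1.        ]] [-0.02025073  0.          0.          0.          0.        ] [1.42920196 0.1013371  0.62881763] [ 0.5806579   0.66973926 -0.34565402 -0.30791075] None
lower_center [([286.1, 218.3, 29.9, 23.0], 0.65), ([211.8, 209.6, 22.7, 21.3], 0.55)]
coil_center [([294.5, 173.1, 21.7, 20.2], 0.86)]
upper_center [([216.9, 159.3, 21.5, 23.2], 0.73)]
weight_center [([212.7, 207.5, 17.5, 20.2], 0.78), ([337.9, 188.1, 75.2, 67.6], 0.
[... 1043 characters left out ...]
       0.        ] None None [[-5.77627136e-04 -2.75124770e-01  9.61408356e-01 -1.42533561e-01]
 [ 9.99999555e-01 -8.75706949e-04  3.50213522e-04  3.34333837e-04]
 [ 7.45559563e-04  9.61408131e-01  2.75125154e-01 -6.91956292e-02]
 [ 0.00000000e+00  0.00000000e+00  0.00000000e+00  1.00000000e+00]]
lower_center [([253.0, 59.6, 44.7, 45.7], 0.57)]
coil_center [([109.1, 67.9, 40.4, 38.4], 0.73)]
upper_center [([111.8, 209.6, 45.3, 39.9], 0.75)]
weight_center [([251.6, 198.4, 30.5, 31.7], 0.65)]
pad [([138.1, 3.0, 149.1, 16.4], 0.8)]
meter [([163.3, 300.3, 53.3, 34.1], 0.75), ([251.4, 58.3, 47.5, 51.6], 0.58)]
toroid [([369.9, 54.4, 33.1, 32.3], 0.88)]
driver [([299.8, 227.9, 147.0, 18.7], 0.62)]
```

View pics/a_scene.png

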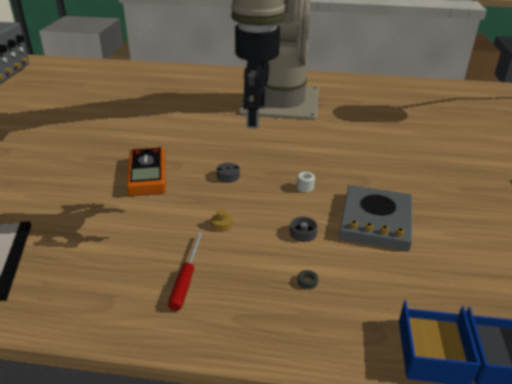

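View pics/a_side.png

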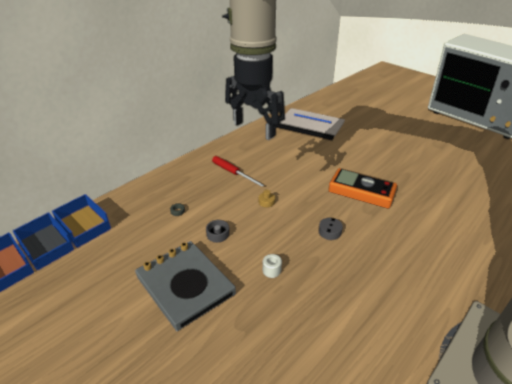

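View pics/a_wrist.png

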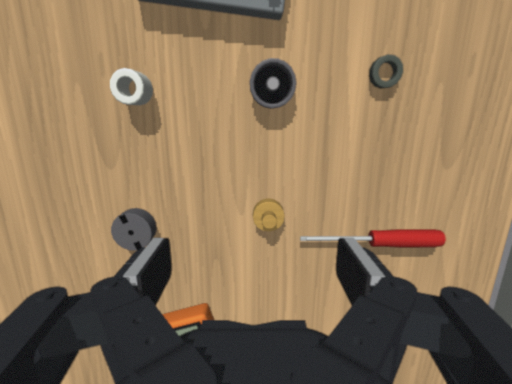

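The scene view shows the fixture on the robot's left (pad about 378,205, terminals on the far +x side). The coil is near (306,181), the open half near (303,230), the upper half near (228,172), the weight near (221,221), the ring core near (308,279), and the screwdriver and meter are on the right. In the wrist view, image up is world +y and image right is world +x.

```bash
cat > h.py <<'E'
from workcell import manip, cams
import cv2,numpy as np
from scipy.spatial.transform import Rotation as R
from scipy.optimize import least_squares
def snap(n):
    o=manip.get_obs(); c=cams.camera(n)
    T=np.eye(4)
    if n=="wrist":
        T[:3,:3]=R.from_quat(o["ee_rot"]).as_matrix();T[:3,3]=o["position"]
        T=T@c["T_tool_cam"]
    else:
        T[:3,:3]=R.from_quat(c["attitude"]).as_matrix();T[:3,3]=c["origin"]
    c["T"]=T;return c
def rays(c,uv):
    p=cv2.undistortPoints(np.float64(uv).reshape(-1,1,2),c["camera_matrix"],c["distortion"])[:,0]
    return np.c_[p,np.ones(len(p))]
def onplane(c,uv,z):
    d=rays(c,uv)@c["T"][:3,:3].T;o=c["T"][:3,3]
    return o+d*((z-o[2])/d[:,2])[:,None]
def cloud(c,mask):
    v,u=np.nonzero(mask&(c["depth"]>0))
    p=rays(c,np.c_[u,v])*c["depth"][v,u][:,None]
    return p@c["T"][:3,:3].T+c["T"][:3,3]
def proj(c,P):
    Ti=np.linalg.inv(c["T"]);rv=cv2.Rodrigues(Ti[:3,:3])[0]
    return cv2.projectPoints(np.float64(P),rv,Ti[:3,3],c["camera_matrix"],c["distortion"])[0][:,0]
def silh(prof,c,xy,z0):
    # prof list of (r,z); returns hull mask
    a=np.linspace(0,2*np.pi,60)
    P=np.concatenate([np.c_[xy[0]+r*np.cos(a),xy[1]+r*np.sin(a),0*a+z0+z] for r,z in prof])
    return P
PROF=dict(lower_center=[(.028,0),(.028,.024)],upper_center=[(.028,0),(.028,.024)],coil_center=[(.02,.0015),(.02,.0325),(.0185,0),(.0185,.034)],weight_center=[(.022,0),(.022,.018),(.01,.036)],pad=[(.037,.03)])
def fit(c,mask,thing,z0=0.,xy0=None):
    "fit xy so the projected convex silhouette matches the mask's centroid & outline"
    prof=PROF[thing]
    if xy0 is None:
        v,u=np.nonzero(mask);xy0=onplane(c,[[u.mean(),v.mean()]],z0+prof[1 if len(prof)>1 else 0][1]*.6)[0,:2]
    cnt=cv2.convexHull(np.argwhere(mask)[:,::-1].astype(np.float32))[:,0]
    m=cv2.moments(cnt.reshape(-1,1,2));t=np.array([m["m10"],m["m01"]])/m["m00"]
    def f(xy):
        h=cv2.convexHull(proj(c,silh(prof,c,xy,z0)).astype(np.float32));m=cv2.moments(h);return np.array([m["m10"],m["m01"]])/m["m00"]-t
    s=least_squares(f,xy0,x_scale=.01,diff_step=1e-3)
    h=cv2.convexHull(proj(c,silh(prof,c,s.x,z0)).astype(np.float32))
    return s.x,cv2.contourArea(h)/max(m["m00"],1)
E
cat > loc.py <<'E'
from h import *
for n in ["scene","side","wrist"]:
    c=snap(n)
    for t in PROF:
        for r in cams.outline_of(n,t)[:2]:
            if r["conf"]<.3: continue
            x,a=fit(c,r["region"],t); P=cloud(c,r["region"])
            print(n,t,round(r["conf"],2),np.round(x,4),"area ratio %.2f"%a,"zmax",np.round(np.percentile(P[:,2],[10,50,95]),4) if len(P) else None, r["region"].sum())
E
python3 loc.py; python3 -c "
from h import *
print(R.from_quat(manip.get_obs()['ee_rot']).as_matrix().round(3))"
```

```text
scene lower_center 0.65 [0.6476 0.1043] area ratio 1.09 zmax [0.0053 0.0164 0.0247] 607
scene upper_center 0.76 [ 0.4555 -0.0859] area ratio 1.28 zmax [0.0088 0.0228 0.0256] 358
scene coil_center 0.64 [0.4783 0.1002] area ratio 1.14 zmax [0.0074 0.0252 0.035 ] 310
scene weight_center 0.92 [ 0.6462 -0.065 ] area ratio 1.21 zmax [0.0072 0.0178 0.036 ] 348
scene weight_center 0.42 [ 0.4581 -0.0854] area ratio 0.79 zmax [0.0062 0.0226 0.0255] 403
scene pad 0.86 [0.6135 0.2499] area ratio 0.16 zmax [0.0151 0.0271 0.0335] 3816
side lower_center 0.75 [0.6468 0.1022] area ratio 1.18 zmax [0.0061 0.0162 0.0247] 428
side upper_center 0.89 [ 0.4568 -0.0891] area ratio 1.07 zmax [0.005  0.0232 0.0258] 461
side coil_center 0.93 [0.4793 0.0985] area ratio 1.16 zmax [0.0093 0.0273 0.0349] 363
side coil_center 0.59 [ 0.8005 -0.0991] area ratio 0.65 zmax [0.002  0.018  0.0265] 315
side weight_center 0.68 [ 0.6454 -0.068 ] area ratio 1.07 zmax [0.0028 0.0176 0.0366] 250
side weight_center 0.42 [0.6484 0.1015] area ratio 0.72 zmax [0.0061 0.0167 0.025 ] 448
wrist lower_center 0.81 [0.6483 0.103 ] area ratio 1.03 zmax [0.0054 0.0075 0.0247] 1896
wrist upper_center 0.82 [ 0.4585 -0.0866] area ratio 1.08 zmax [0.0116 0.0236 0.0249] 1470
wrist coil_center 0.81 [0.4796 0.0994] area ratio 1.07 zmax [0.0095 0.0325 0.0346] 1182
wrist weight_center 0.79 [ 0.6458 -0.0672] area ratio 1.10 zmax [0.0142 0.0181 0.0363] 833
wrist pad 0.56 [0.6021 0.1789] area ratio 2.79 zmax [0.0083 0.0237 0.0276] 1503
[[ 0.  1.  0.]
 [-0.  0. -1.]
 [-1.  0.  0.]]
```

```bash
cat > padloc.py <<'E'
from h import *
for n in ["scene","side"]:
    c=snap(n)
    for r in cams.outline_of(n,"pad")[:1]:
        m=cv2.morphologyEx(r["region"].astype(np.uint8),cv2.MORPH_CLOSE,np.ones((15,15)))>0
        g=c["color"].max(2); 
        P=cloud(c,m); print(n,r["conf"],np.percentile(P[:,2],[5,50,95,99]))
        d=((g<45)&m).astype(np.uint8)
        k,l,s,ce=cv2.connectedComponentsWithStats(d)
        i=1+np.argmax(s[1:,4]); 
        x,a=fit(c,l==i,"pad"); print(x,a,s[i],np.median(g[m]))
        # terminals: brass-coloured
        hsv=cv2.cvtColor(c["color"],cv2.COLOR_BGR2HSV)
        b=((hsv[...,1]>100)&m)
        k,l,s,ce=cv2.connectedComponentsWithStats(b.astype(np.uint8))
        for j in range(1,k):
            if s[j,4]>5: print(onplane(c,[ce[j]],.033).round(4),s[j,4])
E
python3 padloc.py
```

```text
scene 0.84 [0.00641979 0.02704583 0.03261046 0.04014778]
[0.56453896 0.25614983] 1.0634673164018758 [361 195  35  20 550] 79.0
[[0.6    0.1796 0.033 ]] 17
[[0.6464 0.202  0.033 ]] 54
[[0.6502 0.2316 0.033 ]] 52
[[0.6539 0.2616 0.033 ]] 54
[[0.6577 0.291  0.033 ]] 55
[[0.7098 0.2537 0.033 ]] 12
side 0.9 [0.01288058 0.02720065 0.03183179 0.03981994]
[0.56085546 0.25659929] 1.100352195869978 [171 270  36  28 797] 97.0
[[0.6458 0.2009 0.033 ]] 50
[[0.65   0.2305 0.033 ]] 50
[[0.6529 0.2609 0.033 ]] 50
[[0.6581 0.2899 0.033 ]] 60
```

```bash
python3 -m handwheel '10 3 -13 0 0 0 85;15 3 -13 0 0 0 85;20 3 -13 0 0 0 85;20 3 -13 0 0 0 85;20 3 -13 0 0 0 85;20 3 -13 0 0 0 85;15 3 -13 0 0 0 85;10 2.4 -12 0 0 0 85' 40; python3 -m handwheel '0 0 0 0 0 0 85;0 0 0 0 0 0 85'
cat > wl.py <<'E'
import sys
from h import *
# usage: wl.py name z0:thing ...
c=snap("wrist");cv2.imwrite(f"pics/{sys.argv[1]}.png",c["color"])
o=manip.get_obs();p=o["position"];print("tcp",p.round(4),"F",o["ft_force"].round(2),"grip",round(float(o["grip_width"]),3),"t",round(o["clock"],2))
for a in sys.argv[2:]:
    z0,t=a.split(":");z0=float(z0)/1000
    for r in cams.outline_of("wrist",t)[:2]:
        if r["conf"]<.3: continue
        x,ar=fit(c,r["region"],t,z0);P=cloud(c,r["region"])
        print(t,round(r["conf"],2),x.round(4),"ar %.2f"%ar,"z95 %.4f"%np.percentile(P[:,2],95) if len(P) else "","rows to centre dy=%.1f dz=%.1f"%((x[0]-p[0])*1e3,-(x[1]-p[1])*1e3),"box",np.round(r["box"]))
E
python3 wl.py b_low 0:lower_center
```

```text
clock: 3.25
position: [0.6476, 0.1049, 0.099]
ee_rot: [0.499, 0.501, -0.5, 0.5]
ft_force: [0.5, 0.7, -0.3]
grip_width: 0.999
clock: 3.45
position: [0.6487, 0.1032, 0.1016]
ee_rot: [0.5, 0.5, -0.5, 0.5]
ft_force: [1.1, -0.8, -0.6]
grip_width: 0.995
tcp [0.649  0.1025 0.1022] F [0.59 0.01 0.01] grip 0.997 t 3.5
lower_center 0.85 [0.6484 0.1031] ar 1.07 z95 0.0246 rows to centre dy=-0.6 dz=-0.6 box [222. 165.  64.  64.]
```

View pics/b_low.png

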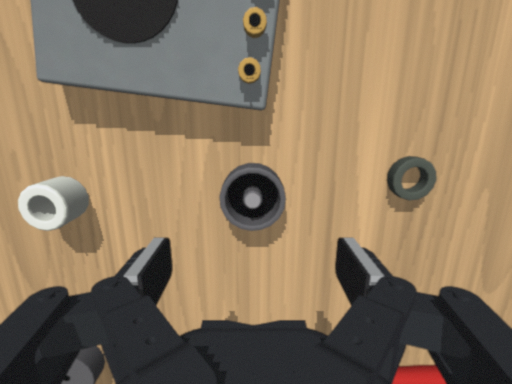

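The cup sits at (253,196), centred between the fingertips, with the ring core and coil clear of the fingers. I'll go down and grip it.

```bash
python3 -m handwheel '10 0 0 0 0 0 85;15 0 0 0 0 0 85;20 0 0 0 0 0 85;20 0 0 0 0 0 85;15 0 0 0 0 0 85;10 0 0 0 0 0 85;6 0 0 0 0 0 85;0 0 0 0 0 0 85' 40; python3 -m handwheel '0 0 0 0 0 0 75;0 0 0 0 0 0 65;0 0 0 0 0 0 60;0 0 0 0 0 0 57;0 0 0 0 0 0 50;0 0 0 0 0 0 50;0 0 0 0 0 0 50;0 0 0 0 0 0 50' 40; python3 wl.py b_low2
```

```text
clock: 4.35
position: [0.6481, 0.1029, 0.0046]
ee_rot: [-0.5, -0.5, 0.5, -0.5]
ft_force: [0.1, -0.3, -0.2]
grip_width: 0.999
clock: 5.15
position: [0.6486, 0.1031, 0.0063]
ee_rot: [0.5, 0.5, -0.5, 0.5]
ft_force: [-3.5, -0.9, 6.5]
grip_width: 0.64
tcp [0.6486 0.1031 0.0063] F [-3.29 -0.14  6.11] grip 0.645 t 5.2
```

View pics/b_low2.png

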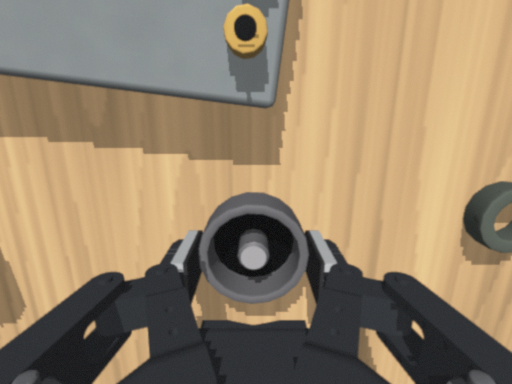

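Gripped at 54.6 mm, with the cup square between the pads. Now lift and carry it over the pad.

```bash
python3 -m handwheel '-5 0 0 0 0 0 50;-10 0 0 0 0 0 50;-15 0 0 0 0 0 50;-20 0 0 0 0 0 50;-20 0 0 0 0 0 50;-15 0 0 0 0 0 50;-10 0 0 0 0 0 50;0 0 0 0 0 0 50' 50; python3 -m handwheel '0 -6 -10 0 0 0 50;0 -12 -22 0 0 0 50;0 -14 -25 0 0 0 50;0 -14 -25 0 0 0 50;0 -14 -25 0 0 0 50;0 -14 -25 0 0 0 50;0 -9 -15 0 0 0 50;0 -3 -6 0 0 0 50';python3 -m handwheel '0 0 0 0 0 0 50;0 0 0 0 0 0 50'; python3 wl.py b_low3 98:lower_center; cat > sc.py <<'E'
import sys
from h import *
for n in ["scene","side"]:
    c=snap(n);w=[int(v) for v in (sys.argv[2] if n=="scene" else sys.argv[3]).split(",")]
    x,y,s=w[0],w[1],w[2]
    cr=c["color"][max(0,y-s):y+s,max(0,x-s):x+s]
    cv2.imwrite(f"pics/{sys.argv[1]}_{n}.png",cv2.resize(cr,(500,500),interpolation=cv2.INTER_CUBIC))
E
python3 sc.py b_l3 378,190,50 190,260,60; cd pics; python3 -c "
import cv2,numpy as np
cv2.imwrite('b_l3.png',cv2.resize(np.hstack([cv2.imread('b_l3_scene.png'),cv2.imread('b_l3_side.png')]),(800,400)))"
```

```text
clock: 6.0
position: [0.6493, 0.1032, 0.1022]
ee_rot: [0.501, 0.499, -0.499, 0.501]
ft_force: [-0.0, 0.8, -0.7]
grip_width: 0.637
clock: 6.8
position: [0.5598, 0.2589, 0.0992]
ee_rot: [0.499, 0.502, -0.5, 0.5]
ft_force: [-0.1, -0.7, -0.9]
grip_width: 0.638
clock: 7.0
position: [0.5628, 0.2548, 0.0999]
ee_rot: [-0.5, -0.5, 0.501, -0.5]
ft_force: [0.5, 0.1, -1.6]
grip_width: 0.633
tcp [0.563  0.2545 0.1   ] F [ 0.18 -0.05 -1.08] grip 0.636 t 7.05
lower_center 0.63 [0.5632 0.2574] ar 1.13 z95 0.1179 rows to centre dy=0.1 dz=-2.9 box [201. 193. 110. 112.]
```

View pics/b_low3.png

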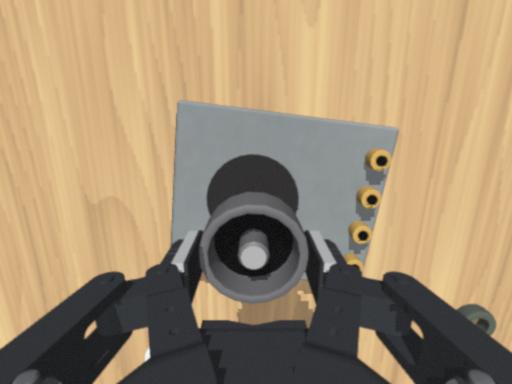

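View pics/b_l3.png

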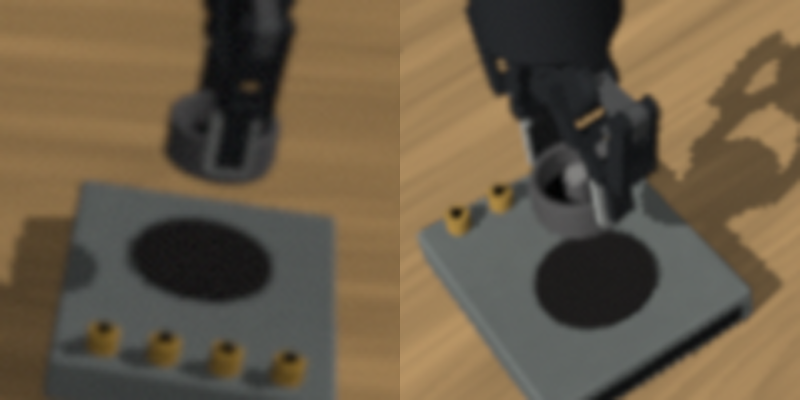

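```bash
cat > arc.py <<'E'
import sys
from h import *
# fit known-radius circle on plane z to dark region's outer edges (pad), using pixels in upper image
def padfit(c,vmax=190,thr=48):
    g=c["color"].max(2); d=(g<thr).astype(np.uint8); d[vmax:]=0
    k,l,s,ce=cv2.connectedComponentsWithStats(d); i=1+np.argmax(s[1:,4])
    cn=max(cv2.findContours((l==i).astype(np.uint8),cv2.RETR_EXTERNAL,cv2.CHAIN_APPROX_NONE)[0],key=len)[:,0]
    cn=cn[cn[:,1]<vmax-4]
    P=onplane(c,cn,.03)[:,:2]
    f=lambda q:np.hypot(*(P-q[:2]).T)-q[2]
    s1=least_squares(f,[*P.mean(0),.037],loss="soft_l1",f_scale=.001).x
    s2=least_squares(lambda q:f([*q,.037]),s1[:2],loss="soft_l1",f_scale=.001).x
    return s1,s2
if __name__=="__main__":
    c=snap("wrist");print(padfit(c,int(sys.argv[1])))
E
python3 arc.py 192; python3 wl.py b_low4 94:lower_center; python3 wl.py b_low5 94:lower_center
```

```text
(array([0.66171506, 0.28849168, 0.00300122]), array([0.64607314, 0.25500808]))
tcp [0.5628 0.2553 0.1003] F [-0.34 -0.06 -1.42] grip 0.636 t 7.3
lower_center 0.58 [0.5632 0.2554] ar 1.06 z95 0.1182 rows to centre dy=0.4 dz=-0.1 box [200. 196. 106. 106.]
tcp [0.5626 0.2557 0.1003] F [-0.72  0.81 -1.64] grip 0.637 t 7.4
lower_center 0.96 [0.563  0.2558] ar 1.05 z95 0.1183 rows to centre dy=0.4 dz=-0.1 box [200. 194. 109. 108.]
```

```bash
python3 - <<'E'
from h import *
c=snap("wrist");g=c["color"].max(2)
print(g[150:200:8,230:280:10], g[130,180:330:6])
for thr in (45,55,65):
    d=(g<thr).astype(np.uint8);d[188:]=0
    k,l,s,ce=cv2.connectedComponentsWithStats(d);i=l[175,253]
    cn=max(cv2.findContours((l==i).astype(np.uint8),cv2.RETR_EXTERNAL,cv2.CHAIN_APPROX_NONE)[0],key=len)[:,0]
    cn=cn[cn[:,1]<184]
    P=onplane(c,cn,.03)[:,:2]
    f=lambda q:np.hypot(*(P-q[:2]).T)-q[2]
    s1=least_squares(f,[*P.mean(0),.037],loss="soft_l1",f_scale=.001).x
    s2=least_squares(lambda q:f([*q,.037]),s1[:2],loss="soft_l1",f_scale=.001).x
    print(thr,i,len(P),s1.round(4),s2.round(4))
E
```

```text
[[148 146 147 148 147]
 [147  57  48  50 131]
 [ 53  52  51  52  53]
 [ 52  52  49  52  49]
 [ 50  50  51  52  50]
 [ 51  49  52  51  51]
 [ 92  99  99  98  96]] [149 148 147 146 147 147 147 147 149 144 144 147 147 147 145 146 147 145
 146 149 147 146 146 148 149]
45 0 878 [0.5645 0.1446 0.2676] [0.5646 0.3718]
55 1 92 [0.5622 0.2575 0.0348] [0.5622 0.2549]
65 1 93 [0.5622 0.2572 0.0355] [0.5622 0.2554]
```

```bash
python3 - <<'E'
from h import *
c=snap("wrist");g=c["color"].max(2)
for thr in (80,100):
    d=(g<thr).astype(np.uint8);d[186:]=0
    k,l,s,ce=cv2.connectedComponentsWithStats(d);i=l[170,253]
    cn=max(cv2.findContours((l==i).astype(np.uint8),cv2.RETR_EXTERNAL,cv2.CHAIN_APPROX_NONE)[0],key=len)[:,0]
    cn=cn[cn[:,1]<182]
    P=onplane(c,cn,.03)[:,:2]
    f=lambda q:np.hypot(*(P-q[:2]).T)-q[2]
    s1=least_squares(f,[*P.mean(0),.037],loss="soft_l1",f_scale=.001).x
    s2=least_squares(lambda q:f([*q,.037]),s1[:2],loss="soft_l1",f_scale=.001).x
    print(thr,i,len(P),s1.round(4),s2.round(4))
E
```

```text
80 1 88 [0.5623 0.2576 0.0355] [0.5623 0.2559]
100 1 90 [0.5623 0.2574 0.036 ] [0.5623 0.2562]
```

```bash
python3 -m handwheel '8 -0.5 -0.8 0 0 0 50;14 0 0 0 0 0 50;14 0 0 0 0 0 50;10 0 0 0 0 0 50;6 0 0 0 0 0 50;3 0 0 0 0 0 50;0 0 0 0 0 0 50;0 0 0 0 0 0 50'; python3 -m handwheel '2 0 0 0 0 0 50;1 0 0 0 0 0 50;0 0 0 0 0 0 50;0 0 0 0 0 0 50';python3 -m handwheel '1 0 0 0 0 0 50;1 0 0 0 0 0 50;0 0 0 0 0 0 50;0 0 0 0 0 0 50'
```

```text
clock: 8.35
position: [0.5623, 0.257, 0.0458]
ee_rot: [0.5, 0.5, -0.5, 0.5]
ft_force: [0.4, 0.2, -1.2]
grip_width: 0.634
clock: 8.75
position: [0.562, 0.2568, 0.0424]
ee_rot: [0.5, 0.5, -0.5, 0.5]
ft_force: [0.4, 0.0, -1.3]
grip_width: 0.636
clock: 9.15
position: [0.5619, 0.2568, 0.0403]
ee_rot: [0.5, 0.5, -0.5, 0.5]
ft_force: [-0.5, -0.3, -0.7]
grip_width: 0.637
```

```bash
python3 -m handwheel '1 0 0 0 0 0 50;1 0 0 0 0 0 50;0.5 0 0 0 0 0 50;0 0 0 0 0 0 50;0 0 0 0 0 0 50';python3 -m handwheel '0.7 0 0 0 0 0 50;0 0 0 0 0 0 50;0 0 0 0 0 0 50';python3 -m handwheel '0.7 0 0 0 0 0 50;0 0 0 0 0 0 50;0 0 0 0 0 0 50'
```

```text
clock: 9.65
position: [0.5619, 0.2568, 0.0378]
ee_rot: [0.5, 0.5, -0.5, 0.5]
ft_force: [-1.2, -0.1, -3.2]
grip_width: 0.632
clock: 9.95
position: [0.5619, 0.2568, 0.0371]
ee_rot: [0.5, 0.5, -0.5, 0.5]
ft_force: [0.5, 0.8, -1.8]
grip_width: 0.636
clock: 10.25
position: [0.562, 0.2568, 0.0365]
ee_rot: [0.5, 0.5, -0.5, 0.5]
ft_force: [0.1, -0.6, -0.5]
grip_width: 0.64
```

```bash
python3 -m handwheel '0.7 0 0 0 0 0 50;0 0 0 0 0 0 50;0 0 0 0 0 0 50';python3 -m handwheel '0.7 0 0 0 0 0 50;0 0 0 0 0 0 50;0 0 0 0 0 0 50'; python3 wl.py b_low6 30:lower_center
```

```text
clock: 10.55
position: [0.562, 0.2569, 0.0365]
ee_rot: [0.5, 0.5, -0.5, 0.5]
ft_force: [-2.5, -1.8, 6.3]
grip_width: 0.636
clock: 10.85
position: [0.5621, 0.2569, 0.0364]
ee_rot: [0.5, 0.5, -0.5, 0.5]
ft_force: [-5.4, -2.1, 11.6]
grip_width: 0.637
tcp [0.5621 0.2569 0.0364] F [-5.28 -2.89 12.57] grip 0.639 t 10.9
lower_center 0.6 [0.5624 0.257 ] ar 1.04 z95 0.0545 rows to centre dy=0.3 dz=-0.1 box [200. 194. 107. 109.]
```

```bash
python3 -m handwheel '-0.8 0 0 0 0 0 50;0 0 0 0 0 0 50;0 0 0 0 0 0 56;0 0 0 0 0 0 59;0 0 0 0 0 0 65;0 0 0 0 0 0 75;0 0 0 0 0 0 85;0 0 0 0 0 0 85'; python3 -m handwheel '-10 0 0 0 0 0 85;-20 0 0 0 0 0 85;-20 0 0 0 0 0 85;-15 0 0 0 0 0 85;-10 0 0 0 0 0 85;-5 0 0 0 0 0 85;0 0 0 0 0 0 85;0 0 0 0 0 0 85'; python3 wl.py b_low7 30:lower_center; python3 arc.py 380
```

```text
clock: 11.75
position: [0.5619, 0.2568, 0.0358]
ee_rot: [0.5, 0.5, -0.5, 0.5]
ft_force: [-0.5, 0.4, -0.0]
grip_width: 0.995
clock: 12.55
position: [0.5616, 0.2566, 0.1151]
ee_rot: [-0.5, -0.5, 0.5, -0.5]
ft_force: [0.8, -0.3, -0.8]
grip_width: 0.994
tcp [0.5615 0.2566 0.1149] F [ 0.11 -1.13 -0.8 ] grip 0.998 t 12.6
lower_center 0.69 [0.5626 0.2569] ar 1.06 z95 0.0546 rows to centre dy=1.1 dz=-0.3 box [221. 168.  72.  71.]
(array([ 0.59305012, -0.1335425 ,  0.25497677]), array([0.59906993, 0.10310026]))
```

View pics/b_low7.png

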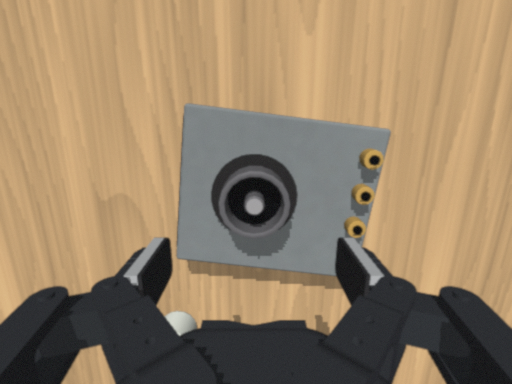

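```bash
python3 - <<'E'
from h import *
c=snap("wrist");q=proj(c,silh([(.037,.03)],c,[.5626,.2569],0));print(q.min(0),q.max(0))
g=c["color"].max(2)
d=(g<105).astype(np.uint8);l=cv2.connectedComponents(d)[1];m=l==l[165,254]
v,u=np.nonzero(m);print(u.min(),u.max(),v.min(),v.max())
# arc fit on upper half
cn=max(cv2.findContours(m.astype(np.uint8),cv2.RETR_EXTERNAL,cv2.CHAIN_APPROX_NONE)[0],key=len)[:,0]
cn=cn[cn[:,1]<195];P=onplane(c,cn,.03)[:,:2]
print(least_squares(lambda q:np.hypot(*(P-q[:2]).T)-q[2],[.56,.257,.037],loss="soft_l1",f_scale=.001).x.round(4),least_squares(lambda q:np.hypot(*(P-q[:2]).T)-.037,[.56,.257],loss="soft_l1",f_scale=.001).x.round(4))
E
```

```text
[210.86020656 153.51516032] [297.49792239 236.52001032]
211 297 154 256
[0.5623 0.2571 0.0366] [0.5623 0.2566]
```

The cup stands centred on the pad to within 0.4 mm. Next is the coil.

```bash
python3 -m handwheel '0 -5 10 0 0 0 85;0 -11 20 0 0 0 85;0 -14 27 0 0 0 85;0 -14 27 0 0 0 85;0 -14 27 0 0 0 85;0 -13 25 0 0 0 85;0 -8 14 0 0 0 85;0 -3.6 7 0 0 0 85'; python3 -m handwheel '0 0 0 0 0 0 85;0 0 0 0 0 0 85;0 0 0 0 0 0 85';python3 wl.py c1 0:coil_center
```

```text
clock: 13.55
position: [0.4787, 0.0983, 0.1159]
ee_rot: [0.5, 0.499, -0.5, 0.5]
ft_force: [0.2, 0.4, 0.3]
grip_width: 0.995
clock: 13.85
position: [0.4797, 0.101, 0.1158]
ee_rot: [0.5, 0.5, -0.499, 0.5]
ft_force: [0.3, -0.5, 0.2]
grip_width: 0.996
tcp [0.4796 0.1009 0.1157] F [-0.38 -0.53  0.65] grip 0.997 t 13.9
coil_center 0.88 [0.4796 0.099 ] ar 1.10 z95 0.0346 rows to centre dy=-0.0 dz=1.8 box [230. 169.  43.  55.]
```

View pics/c1.png

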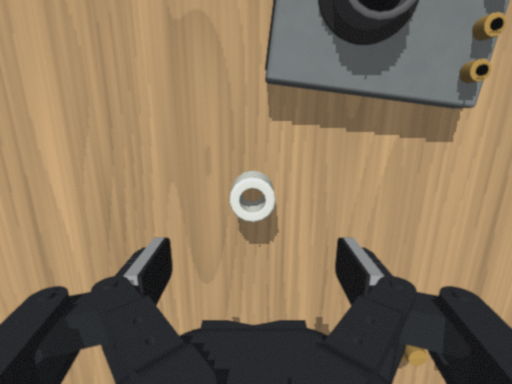

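The coil stands upright at (252,196), centred. Descend to hold only its top.

```bash
python3 -m handwheel '10 0 1.5 0 0 0 85;15 0 0 0 0 0 85;20 0 0 0 0 0 85;20 0 0 0 0 0 85;15 0 0 0 0 0 80;9 0 0 0 0 0 75;5.5 0 0 0 0 0 70;0 0 0 0 0 0 60';python3 -m handwheel '0 0 0 0 0 0 50;0 0 0 0 0 0 44;0 0 0 0 0 0 38;0 0 0 0 0 0 34;0 0 0 0 0 0 34;0 0 0 0 0 0 34' 35; python3 wl.py c2; 
```

```text
clock: 14.75
position: [0.479, 0.0983, 0.0208]
ee_rot: [-0.5, -0.5, 0.5, -0.5]
ft_force: [0.6, -0.4, -0.4]
grip_width: 0.706
clock: 15.35
position: [0.4799, 0.0984, 0.0222]
ee_rot: [0.5, 0.5, -0.5, 0.5]
ft_force: [-0.8, -0.0, 5.4]
grip_width: 0.444
tcp [0.4799 0.0984 0.0222] F [-1.03  0.55  5.36] grip 0.446 t 15.4
```

View pics/c2.png

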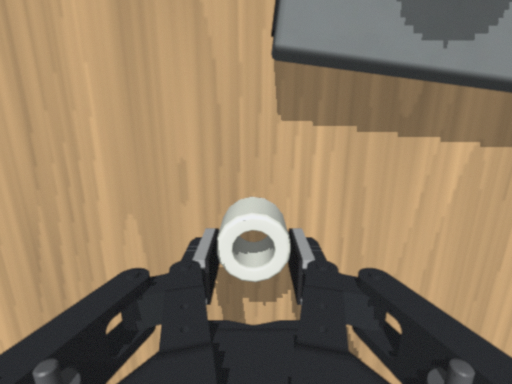

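```bash
python3 -m handwheel '-5 0 0 0 0 0 34;-10 0 0 0 0 0 34;-20 0 0 0 0 0 34;-25 0 0 0 0 0 34;-20 0 0 0 0 0 34;-15 0 0 0 0 0 34;-5 0 0 0 0 0 34;0 0 0 0 0 0 34' 40;python3 -m handwheel '0 5 -10 0 0 0 34;0 11 -21 0 0 0 34;0 14 -27 0 0 0 34;0 14 -27 0 0 0 34;0 14 -27 0 0 0 34;0 13 -25 0 0 0 34;0 8 -15 0 0 0 34;0 3.6 -6.6 0 0 0 34'; python3 -m handwheel '0 0 0 0 0 0 34;0 0 0 0 0 0 34;0 0 0 0 0 0 34';python3 wl.py c3 99:coil_center 30:lower_center;python3 wl.py c4 99:coil_center
```

```text
clock: 16.2
position: [0.4797, 0.0984, 0.1222]
ee_rot: [0.5, 0.5, -0.5, 0.5]
ft_force: [0.0, 0.1, -1.4]
grip_width: 0.443
clock: 17.0
position: [0.5615, 0.2594, 0.1198]
ee_rot: [0.499, 0.501, -0.5, 0.5]
ft_force: [1.0, -0.2, -0.5]
grip_width: 0.445
clock: 17.3
position: [0.5618, 0.2558, 0.1212]
ee_rot: [-0.5, -0.5, 0.5, -0.5]
ft_force: [-1.1, -0.4, -0.4]
grip_width: 0.438
tcp [0.5619 0.2558 0.1214] F [ 0.51 -0.17  0.19] grip 0.438 t 17.35
coil_center 0.67 [0.562  0.2567] ar 1.06 z95 0.1333 rows to centre dy=0.1 dz=-0.8 box [215. 197.  75.  85.]
lower_center 0.82 [0.5626 0.2579] ar 1.08 z95 0.0548 rows to centre dy=0.7 dz=-2.1 box [220. 162.  70.  73.]
tcp [0.562  0.2564 0.1216] F [ 1.15  0.6  -0.85] grip 0.441 t 17.5
coil_center 0.95 [0.5622 0.2568] ar 1.05 z95 0.1336 rows to centre dy=0.2 dz=-0.5 box [214. 197.  74.  85.]
coil_center 0.31 [0.5624 0.2821] ar 1.45 z95 0.0546 rows to centre dy=0.4 dz=-25.7 box [220. 165.  69.  71.]
```

View pics/c3.png

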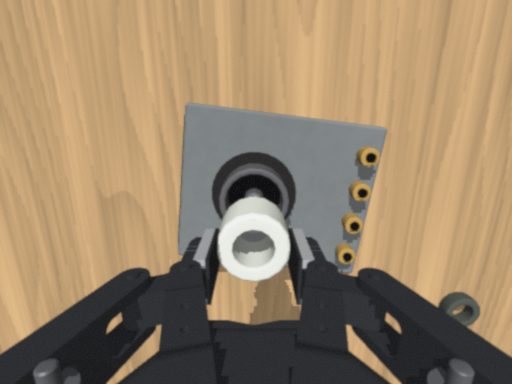

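```bash
python3 -m handwheel '8 0.4 0 0 0 0 34;12 0 0 0 0 0 34;10 0 0 0 0 0 34;6 0 0 0 0 0 34;4 0 0 0 0 0 34;0 0 0 0 0 0 34;0 0 0 0 0 0 34'; python3 wl.py c5; python3 -m handwheel '3 0 0 0 0 0 34;3 0 0 0 0 0 34;3 0 0 0 0 0 34;0 0 0 0 0 0 34;0 0 0 0 0 0 34'
```

```text
clock: 18.25
position: [0.5625, 0.257, 0.0815]
ee_rot: [0.5, 0.5, -0.5, 0.5]
ft_force: [-0.1, -0.6, 0.2]
grip_width: 0.445
tcp [0.5626 0.2571 0.0818] F [-0.03  0.93 -0.61] grip 0.443 t 18.3
clock: 18.8
position: [0.5623, 0.2569, 0.0722]
ee_rot: [-0.5, -0.5, 0.5, -0.5]
ft_force: [-0.8, -0.7, -0.1]
grip_width: 0.442
```

View pics/c5.png

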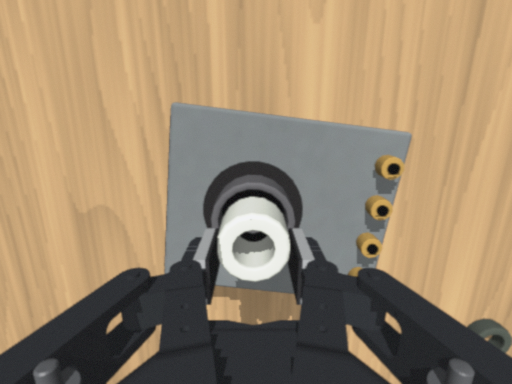

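The coil is inside the rim and no force shows. Lower it to the floor, where I expect the TCP at about 0.058.

```bash
python3 -m handwheel '3 0 0 0 0 0 34;3 0 0 0 0 0 34;3 0 0 0 0 0 34;2 0 0 0 0 0 34;0 0 0 0 0 0 34;0 0 0 0 0 0 34';python3 -m handwheel '1 0 0 0 0 0 34;0.8 0 0 0 0 0 34;0 0 0 0 0 0 34;0 0 0 0 0 0 34';python3 -m handwheel '0.8 0 0 0 0 0 34;0 0 0 0 0 0 34;0 0 0 0 0 0 34'
```

```text
clock: 19.4
position: [0.5623, 0.2569, 0.0613]
ee_rot: [0.5, 0.5, -0.5, 0.5]
ft_force: [-0.0, 0.2, -0.2]
grip_width: 0.44
clock: 19.8
position: [0.5623, 0.2569, 0.0595]
ee_rot: [0.5, 0.5, -0.5, 0.5]
ft_force: [-0.3, -0.1, -0.5]
grip_width: 0.44
clock: 20.1
position: [0.5623, 0.2569, 0.0587]
ee_rot: [0.5, 0.5, -0.5, 0.5]
ft_force: [0.5, -0.3, -0.3]
grip_width: 0.439
```

```bash
python3 -m handwheel '0.6 0 0 0 0 0 34;0 0 0 0 0 0 34;0 0 0 0 0 0 34';python3 -m handwheel '0.6 0 0 0 0 0 34;0 0 0 0 0 0 34;0 0 0 0 0 0 34'
```

```text
clock: 20.4
position: [0.5624, 0.257, 0.0584]
ee_rot: [0.5, 0.5, -0.5, 0.5]
ft_force: [-1.5, -0.8, 2.8]
grip_width: 0.442
clock: 20.7
position: [0.5625, 0.257, 0.0583]
ee_rot: [0.5, 0.5, -0.5, 0.5]
ft_force: [-2.8, -2.2, 7.4]
grip_width: 0.438
```

Contact came at the expected height. Release and retreat.

```bash
python3 -m handwheel '-0.6 0 0 0 0 0 34;0 0 0 0 0 0 40;0 0 0 0 0 0 44;0 0 0 0 0 0 50;0 0 0 0 0 0 58;0 0 0 0 0 0 62;0 0 0 0 0 0 62'; python3 -m handwheel '-10 0 0 0 0 0 65;-20 0 0 0 0 0 75;-20 0 0 0 0 0 85;-15 0 0 0 0 0 85;-10 0 0 0 0 0 85;-3 0 0 0 0 0 85;0 0 0 0 0 0 85;0 0 0 0 0 0 85'; python3 wl.py c6 30:lower_center 36:coil_center
```

```text
clock: 21.4
position: [0.5624, 0.2569, 0.0581]
ee_rot: [0.5, 0.5, -0.5, 0.5]
ft_force: [0.0, -0.7, -0.3]
grip_width: 0.727
clock: 22.2
position: [0.5619, 0.2567, 0.1352]
ee_rot: [-0.5, -0.5, 0.5, -0.5]
ft_force: [0.0, -0.0, -0.8]
grip_width: 0.993
tcp [0.5619 0.2567 0.1351] F [ 0.5  -0.05 -0.3 ] grip 0.994 t 22.25
lower_center 0.55 [0.5625 0.2568] ar 1.04 z95 0.0550 rows to centre dy=0.7 dz=-0.1 box [222. 163.  65.  67.]
coil_center 0.97 [0.5627 0.2575] ar 1.06 z95 0.0707 rows to centre dy=0.9 dz=-0.8 box [229. 170.  49.  56.]
```

View pics/c6.png

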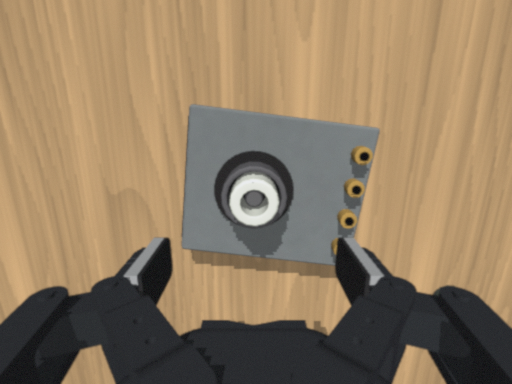

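The coil is seated in the cup with its top at 0.0705, as expected. Next, the upper half.

```bash
python3 -m handwheel '0 -4 12 0 0 0 85;0 -8 24 0 0 0 85;0 -9 30 0 0 0 85;0 -9 30 0 0 0 85;0 -9 30 0 0 0 85;0 -9 30 0 0 0 85;0 -9 30 0 0 0 85;0 -9 30 0 0 0 85';python3 -m handwheel '0 -9 30 0 0 0 85;0 -9 30 0 0 0 85;0 -9 30 0 0 0 85;0 -7 22 0 0 0 85;0 -4.5 15.5 0 0 0 85;15 0 0 0 0 0 85;15 0 0 0 0 0 85;0 0 0 0 0 0 85'; python3 -m handwheel '0 0 0 0 0 0 85;0 0 0 0 0 0 85'; python3 wl.py u1 0:upper_center
```

```text
clock: 23.15
position: [0.4953, 0.0389, 0.136]
ee_rot: [-0.5, -0.5, 0.5, -0.5]
ft_force: [-0.4, -0.0, -0.6]
grip_width: 0.995
clock: 23.95
position: [0.4559, -0.0871, 0.1045]
ee_rot: [-0.5, -0.501, 0.501, -0.499]
ft_force: [-0.3, -0.5, -0.7]
grip_width: 0.993
clock: 24.15
position: [0.4581, -0.0867, 0.1068]
ee_rot: [0.5, 0.5, -0.5, 0.5]
ft_force: [0.2, -0.1, 0.6]
grip_width: 1.002
tcp [ 0.4582 -0.0867  0.1069] F [-0.48  0.21  0.88] grip 0.995 t 24.2
upper_center 0.64 [ 0.458 -0.087] ar 1.04 z95 0.0250 rows to centre dy=-0.2 dz=0.3 box [222. 162.  62.  67.]
```

View pics/u1.png

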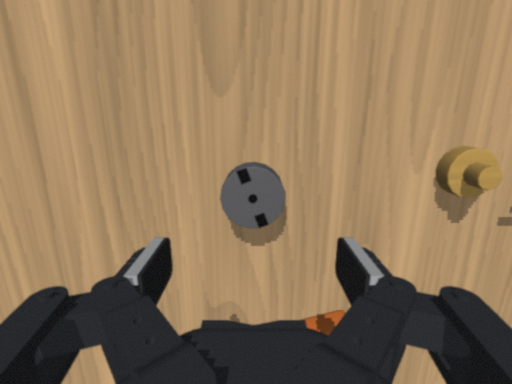

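```bash
python3 -m handwheel '10 0 0.2 0 0 0 85;15 0 0 0 0 0 85;20 0 0 0 0 0 85;20 0 0 0 0 0 85;17 0 0 0 0 0 85;12 0 0 0 0 0 85;6.5 0 0 0 0 0 85;0 0 0 0 0 0 80';python3 -m handwheel '0 0 0 0 0 0 70;0 0 0 0 0 0 62;0 0 0 0 0 0 58;0 0 0 0 0 0 54;0 0 0 0 0 0 50;0 0 0 0 0 0 50;0 0 0 0 0 0 50' 40; python3 -m handwheel '-5 0 0 0 0 0 50;-10 0 0 0 0 0 50;-20 0 0 0 0 0 50;-25 0 0 0 0 0 50;-25 0 0 0 0 0 50;-25 0 0 0 0 0 50;-15 0 0 0 0 0 50;-5 0 0 0 0 0 50' 50; python3 wl.py u2 131:upper_center
```

```text
clock: 25.05
position: [0.4574, -0.0867, 0.005]
ee_rot: [0.5, 0.5, -0.5, 0.5]
ft_force: [0.0, -0.2, -0.5]
grip_width: 0.94
clock: 25.75
position: [0.4581, -0.0868, 0.0065]
ee_rot: [0.5, 0.5, -0.5, 0.5]
ft_force: [-4.1, 0.4, 9.7]
grip_width: 0.647
clock: 26.55
position: [0.4588, -0.0869, 0.1379]
ee_rot: [0.501, 0.499, -0.499, 0.501]
ft_force: [1.2, -0.3, -1.9]
grip_width: 0.638
tcp [ 0.4586 -0.0869  0.1375] F [ 0.66 -0.61 -0.94] grip 0.635 t 26.6
upper_center 0.77 [ 0.4592 -0.087 ] ar 1.06 z95 0.1560 rows to centre dy=0.6 dz=0.1 box [199. 194. 108. 109.]
```

View pics/u2.png

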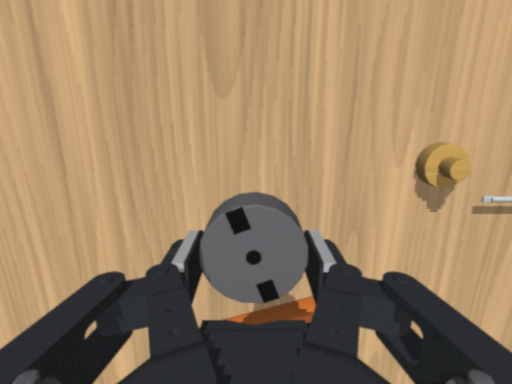

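```bash
python3 -m handwheel '0 4 -12 0 0 0 50;0 8 -24 0 0 0 50;0 9 -30 0 0 0 50;0 9 -30 0 0 0 50;0 9 -30 0 0 0 50;0 9 -30 0 0 0 50;0 9 -30 0 0 0 50;0 9 -30 0 0 0 50';python3 -m handwheel '0 9 -30 0 0 0 50;0 9 -30 0 0 0 50;0 9 -30 0 0 0 50;0 7 -22 0 0 0 50;0 4 -15.5 0 0 0 50;8 0 0 0 0 0 50;12 0 0 0 0 0 50;8 0 0 0 0 0 50'; python3 -m handwheel '0 0 0 0 0 0 50;0 0 0 0 0 0 50;0 0 0 0 0 0 50'; python3 wl.py u3 102:upper_center; python3 wl.py u4 102:upper_center
```

```text
clock: 27.45
position: [0.5232, 0.1315, 0.1343]
ee_rot: [0.499, 0.501, -0.5, 0.5]
ft_force: [0.8, -0.1, -1.6]
grip_width: 0.638
clock: 28.25
position: [0.5612, 0.2548, 0.1056]
ee_rot: [-0.5, -0.5, 0.501, -0.5]
ft_force: [-0.3, -0.7, -1.5]
grip_width: 0.633
clock: 28.55
position: [0.5621, 0.2564, 0.1082]
ee_rot: [0.5, 0.5, -0.5, 0.5]
ft_force: [-0.0, 0.4, -1.4]
grip_width: 0.637
tcp [0.5622 0.2566 0.1083] F [ 0.29 -0.03 -1.32] grip 0.635 t 28.6
upper_center 0.92 [0.5626 0.2567] ar 1.05 z95 0.1262 rows to centre dy=0.4 dz=-0.1 box [200. 194. 108. 110.]
upper_center 0.66 [0.6888 0.2136] ar 18.70 z95 0.0148 rows to centre dy=126.6 dz=43.0 box [455. 300.  36.  28.]
tcp [0.5621 0.2567 0.1081] F [ 1.4   0.84 -1.44] grip 0.64 t 28.7
upper_center 0.76 [0.5625 0.2568] ar 1.06 z95 0.1262 rows to centre dy=0.4 dz=-0.1 box [201. 192. 107. 110.]
```

View pics/u3.png

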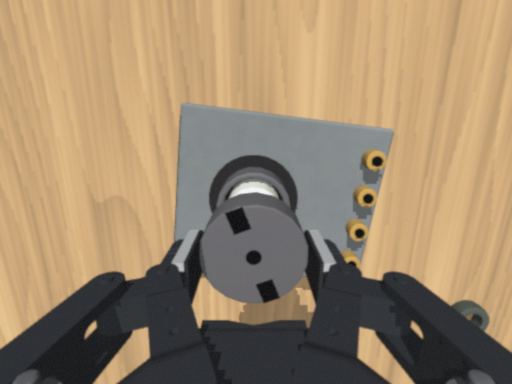

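```bash
python3 -m handwheel '6 0 0 0 0 0 50;8 0 0 0 0 0 50;6 0 0 0 0 0 50;4 0 0 0 0 0 50;3 0 0 0 0 0 50;0 0 0 0 0 0 50;0 0 0 0 0 0 50'; python3 -m handwheel '2 0 0 0 0 0 50;2 0 0 0 0 0 50;2 0 0 0 0 0 50;2 0 0 0 0 0 50;0 0 0 0 0 0 50;0 0 0 0 0 0 50'; python3 -m handwheel '2 0 0 0 0 0 50;2 0 0 0 0 0 50;2 0 0 0 0 0 50;2 0 0 0 0 0 50;0 0 0 0 0 0 50;0 0 0 0 0 0 50'; python3 -m handwheel '1.5 0 0 0 0 0 50;1.2 0 0 0 0 0 50;0 0 0 0 0 0 50;0 0 0 0 0 0 50'
```

```text
clock: 29.45
position: [0.5619, 0.2568, 0.0808]
ee_rot: [0.5, 0.5, -0.5, 0.5]
ft_force: [0.8, -0.1, -0.8]
grip_width: 0.637
clock: 30.05
position: [0.5618, 0.2567, 0.0726]
ee_rot: [0.5, 0.5, -0.5, 0.5]
ft_force: [-0.5, -0.7, -2.0]
grip_width: 0.637
clock: 30.65
position: [0.5618, 0.2567, 0.0646]
ee_rot: [0.5, 0.5, -0.5, 0.5]
ft_force: [-0.2, 0.5, -1.2]
grip_width: 0.638
clock: 31.05
position: [0.5618, 0.2567, 0.0619]
ee_rot: [0.5, 0.5, -0.5, 0.5]
ft_force: [0.1, 0.6, -1.3]
grip_width: 0.638
```

```bash
python3 -m handwheel '0.6 0.2 0 0 0 0 50;0 0 0 0 0 0 50;0 0 0 0 0 0 50'; python3 -m handwheel '0.6 0 0 0 0 0 50;0 0 0 0 0 0 50;0 0 0 0 0 0 50'; python3 -m handwheel '0.6 0 0 0 0 0 50;0 0 0 0 0 0 50;0 0 0 0 0 0 50'
```

```text
clock: 31.35
position: [0.562, 0.2567, 0.0613]
ee_rot: [0.5, 0.5, -0.5, 0.5]
ft_force: [-0.2, 0.5, -1.4]
grip_width: 0.636
clock: 31.65
position: [0.5621, 0.2567, 0.0608]
ee_rot: [0.5, 0.5, -0.5, 0.5]
ft_force: [-1.2, -0.7, -0.4]
grip_width: 0.634
clock: 31.95
position: [0.5621, 0.2567, 0.0608]
ee_rot: [0.5, 0.5, -0.5, 0.5]
ft_force: [-2.5, -1.6, 5.1]
grip_width: 0.635
```

Rim contact at 0.0608, against 0.0605 expected. Release and look.

```bash
python3 -m handwheel '0 0 0 0 0 0 53;0 0 0 0 0 0 55;0 0 0 0 0 0 57;0 0 0 0 0 0 59;0 0 0 0 0 0 65;0 0 0 0 0 0 75;0 0 0 0 0 0 85;0 0 0 0 0 0 85';python3 -m handwheel '-10 0 0 0 0 0 85;-20 0 0 0 0 0 85;-20 0 0 0 0 0 85;-15 0 0 0 0 0 85;-10 0 0 0 0 0 85;-3 0 0 0 0 0 85;0 0 0 0 0 0 85;0 0 0 0 0 0 85'; python3 wl.py u5 54:upper_center;python3 sc.py u5 378,190,40 190,270,45; cd pics; python3 -c "
import cv2,numpy as np
cv2.imwrite('u5c.png',cv2.resize(np.hstack([cv2.imread('u5_scene.png'),cv2.imread('u5_side.png')]),(800,400)))"
```

```text
clock: 32.75
position: [0.562, 0.2567, 0.0601]
ee_rot: [0.5, 0.5, -0.5, 0.5]
ft_force: [-0.2, 0.7, -0.3]
grip_width: 0.992
clock: 33.55
position: [0.5616, 0.2565, 0.1372]
ee_rot: [-0.5, -0.5, 0.5, -0.5]
ft_force: [-0.1, 0.0, -0.2]
grip_width: 0.993
tcp [0.5615 0.2565 0.1371] F [0.07 0.61 0.49] grip 0.992 t 33.6
upper_center 0.86 [0.5627 0.2564] ar 1.03 z95 0.0789 rows to centre dy=1.2 dz=0.1 box [219. 167.  70.  75.]
```

View pics/u5.png

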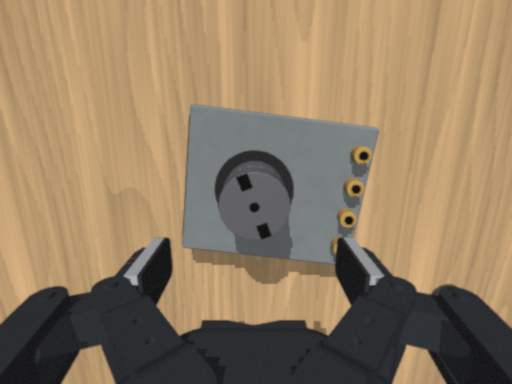

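View pics/u5c.png

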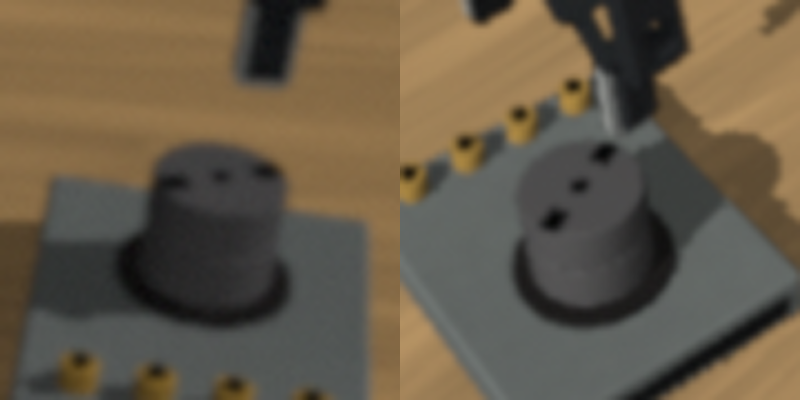

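The core is closed: the rims meet and the top is at 0.0785, as expected. Now the weight, gripped by its knob.

```bash
python3 -m handwheel '0 3 12 0 0 0 85;0 6 24 0 0 0 85;0 8 30 0 0 0 85;0 8 30 0 0 0 85;0 8 30 0 0 0 85;0 8 30 0 0 0 70;0 8 30 0 0 0 60;0 8 30 0 0 0 60';python3 -m handwheel '0 8 30 0 0 0 60;0 8 30 0 0 0 60;0 5 22 0 0 0 60;0 3 15 0 0 0 60;0 1.2 10.6 0 0 0 60;10 0 0 0 0 0 60;8 0 0 0 0 0 60;0 0 0 0 0 0 60'; python3 -m handwheel '0 0 0 0 0 0 60;0 0 0 0 0 0 60'; python3 wl.py w1 0:weight_center
```

```text
clock: 34.55
position: [0.6192, 0.0382, 0.1381]
ee_rot: [-0.5, -0.5, 0.5, -0.5]
ft_force: [-0.4, 0.8, -0.1]
grip_width: 0.705
clock: 35.35
position: [0.6431, -0.0651, 0.1181]
ee_rot: [0.499, 0.501, -0.5, 0.5]
ft_force: [0.3, -0.2, 0.4]
grip_width: 0.702
clock: 35.55
position: [0.6444, -0.0661, 0.1204]
ee_rot: [0.5, 0.5, -0.5, 0.5]
ft_force: [-0.4, -0.2, 1.1]
grip_width: 0.703
tcp [ 0.6444 -0.0663  0.1205] F [-0.29  0.24  0.63] grip 0.699 t 35.6
weight_center 0.7 [ 0.6464 -0.0668] ar 1.13 z95 0.0364 rows to centre dy=2.0 dz=0.5 box [232. 171.  45.  45.]
```

View pics/w1.png

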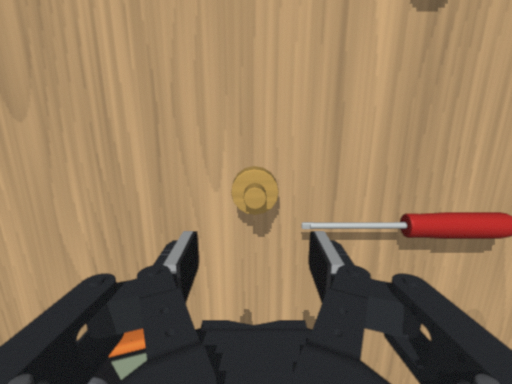

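```bash
python3 -m handwheel '10 1.8 0.5 0 0 0 50;15 0 0 0 0 0 50;20 0 0 0 0 0 50;20 0 0 0 0 0 50;16 0 0 0 0 0 50;10 0 0 0 0 0 50;6 0 0 0 0 0 50;1.5 0 0 0 0 0 50';python3 -m handwheel '0 0 0 0 0 0 50;0 0 0 0 0 0 50'; python3 wl.py w2
```

```text
clock: 36.45
position: [0.6459, -0.0674, 0.0211]
ee_rot: [-0.5, -0.5, 0.5, -0.5]
ft_force: [-0.2, 0.1, -0.3]
grip_width: 0.585
clock: 36.65
position: [0.6466, -0.0674, 0.0225]
ee_rot: [0.5, 0.5, -0.5, 0.5]
ft_force: [-0.7, 0.4, 0.1]
grip_width: 0.584
tcp [ 0.6466 -0.0674  0.0225] F [-0.02  0.44 -0.59] grip 0.588 t 36.7
```

View pics/w2.png

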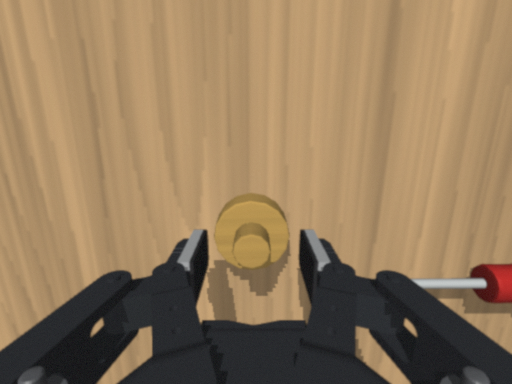

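```bash
python3 -m handwheel '0 0 0 0 0 0 40;0 0 0 0 0 0 30;0 0 0 0 0 0 24;0 0 0 0 0 0 18;0 0 0 0 0 0 14;0 0 0 0 0 0 14;0 0 0 0 0 0 14' 50; python3 -m handwheel '-5 0 0 0 0 0 14;-10 0 0 0 0 0 14;-20 0 0 0 0 0 14;-25 0 0 0 0 0 14;-25 0 0 0 0 0 14;-25 0 0 0 0 0 14;-15 0 0 0 0 0 14;-5 0 0 0 0 0 14' 60; python3 wl.py w3 131:weight_center
```

```text
clock: 37.4
position: [0.646, -0.0674, 0.022]
ee_rot: [-0.5, -0.5, 0.5, -0.5]
ft_force: [-2.2, 0.1, 6.1]
grip_width: 0.209
clock: 38.2
position: [0.6468, -0.0675, 0.1536]
ee_rot: [0.501, 0.499, -0.499, 0.501]
ft_force: [-0.4, -0.9, -3.4]
grip_width: 0.199
tcp [ 0.6466 -0.0674  0.1531] F [-0.04 -0.83 -3.71] grip 0.202 t 38.25
weight_center 0.97 [ 0.6475 -0.0657] ar 1.15 z95 0.1679 rows to centre dy=0.9 dz=-1.7 box [218. 195.  72.  77.]
```

View pics/w3.png

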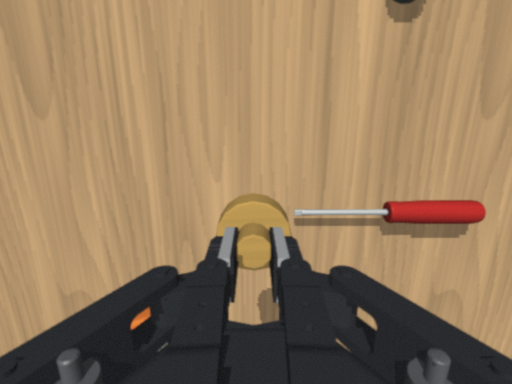

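```bash
python3 -m handwheel '0 -3 -12 0 0 0 14;0 -6 -24 0 0 0 14;0 -8 -30 0 0 0 14;0 -8 -30 0 0 0 14;0 -8 -30 0 0 0 14;0 -8 -30 0 0 0 14;0 -8 -30 0 0 0 14;0 -8 -30 0 0 0 14';python3 -m handwheel '0 -8 -30 0 0 0 14;0 -8 -30 0 0 0 14;0 -5 -22 0 0 0 14;0 -4 -15 0 0 0 14;0 -2 -11 0 0 0 14;8 0 0 0 0 0 14;8 0 0 0 0 0 14;0 0 0 0 0 0 14'; python3 -m handwheel '0 0 0 0 0 0 14;0 0 0 0 0 0 14'; python3 wl.py w4 113.5:weight_center 54:upper_center;python3 wl.py w5 113.5:weight_center
```

```text
clock: 39.1
position: [0.5873, 0.1507, 0.1502]
ee_rot: [0.499, 0.501, -0.5, 0.5]
ft_force: [0.6, -0.5, -2.9]
grip_width: 0.204
clock: 39.9
position: [0.5617, 0.2545, 0.1335]
ee_rot: [-0.499, -0.5, 0.502, -0.499]
ft_force: [-0.5, -0.4, -3.1]
grip_width: 0.204
clock: 40.1
position: [0.5624, 0.256, 0.1358]
ee_rot: [0.5, 0.5, -0.5, 0.5]
ft_force: [-0.5, 0.3, -3.8]
grip_width: 0.203
tcp [0.5624 0.2562 0.1359] F [-0.18 -0.03 -3.3 ] grip 0.202 t 40.15
weight_center 0.68 [0.5629 0.2576] ar 1.14 z95 0.1501 rows to centre dy=0.5 dz=-1.5 box [216. 194.  75.  76.]
upper_center 0.95 [0.5625 0.2652] ar 1.62 z95 0.0790 rows to centre dy=0.1 dz=-9.1 box [216. 167.  72.  46.]
tcp [0.5622 0.2565 0.136 ] F [-0.01 -0.66 -2.76] grip 0.204 t 40.3
weight_center 0.72 [0.5628 0.2581] ar 1.12 z95 0.1502 rows to centre dy=0.6 dz=-1.6 box [215. 193.  72.  76.]
```

View pics/w4.png

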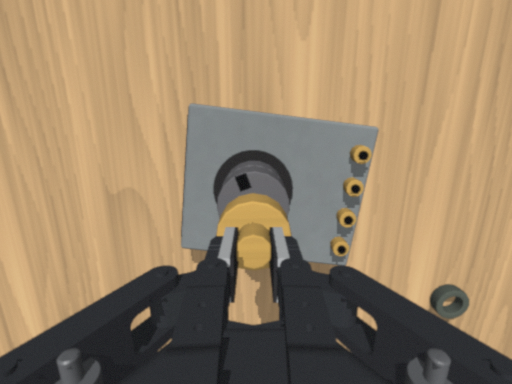

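```bash
python3 - <<'E'
from h import *
c=snap("wrist");p=manip.get_obs()["position"];print(p)
r=cams.outline_of("wrist","weight_center")[0]
hsv=cv2.cvtColor(c["color"],cv2.COLOR_BGR2HSV);m=(hsv[...,1]>140)&(hsv[...,0]>12)&(hsv[...,0]<32);m[:180]=0;m[:,:205]=0;m[:,300:]=0
v,u=np.nonzero(m);print("colour box",u.min(),u.max(),v.min(),v.max())
for dy in (0,.0005,.001,.0015,.002):
    q=proj(c,silh(PROF["weight_center"],c,[.5625,p[1]+dy],.1135));k=proj(c,silh([(.01,.036)],c,[.5625,p[1]+dy],.1135));print(dy,q.min(0).round(1),q.max(0).round(1),k.min(0).round(1),k.max(0).round(1))
E
```

```text
[0.56212616 0.25662014 0.13582036]
colour box 218 288 195 267
0 [215.1 192.6] [291.5 271.6] [233.9 235.1] [272.8 270.2]
0.0005 [215.  191.8] [291.5 270.8] [233.9 234.2] [272.8 269.3]
0.001 [215. 191.] [291.5 270.1] [233.8 233.3] [272.8 268.5]
0.0015 [215.  190.2] [291.6 269.3] [233.8 232.4] [272.8 267.6]
0.002 [214.9 189.4] [291.6 268.6] [233.8 231.4] [272.8 266.8]
```

```bash
python3 -m handwheel '6 0 0.5 0 0 0 14;8 0 0 0 0 0 14;7 0 0 0 0 0 14;5 0 0 0 0 0 14;3 0 0 0 0 0 14;2 0 0 0 0 0 14;0 0 0 0 0 0 14;0 0 0 0 0 0 14'; python3 -m handwheel '1.5 0 0 0 0 0 14;1 0 0 0 0 0 14;0 0 0 0 0 0 14;0 0 0 0 0 0 14'; python3 -m handwheel '0.8 0 0 0 0 0 14;0 0 0 0 0 0 14;0 0 0 0 0 0 14';python3 -m handwheel '0.6 0 0 0 0 0 14;0 0 0 0 0 0 14;0 0 0 0 0 0 14'
```

```text
clock: 41.25
position: [0.5622, 0.2562, 0.1049]
ee_rot: [0.5, 0.5, -0.5, 0.5]
ft_force: [0.2, 0.0, -3.1]
grip_width: 0.204
clock: 41.65
position: [0.562, 0.2561, 0.1021]
ee_rot: [0.5, 0.5, -0.5, 0.5]
ft_force: [-0.1, 0.7, -1.9]
grip_width: 0.199
clock: 41.95
position: [0.562, 0.2561, 0.1013]
ee_rot: [0.5, 0.5, -0.5, 0.5]
ft_force: [-0.1, 0.4, -3.3]
grip_width: 0.2
clock: 42.25
position: [0.562, 0.2561, 0.1007]
ee_rot: [0.5, 0.5, -0.5, 0.5]
ft_force: [-0.3, 0.2, -2.9]
grip_width: 0.2
```

```bash
python3 -m handwheel '0.6 0 0 0 0 0 14;0 0 0 0 0 0 14;0 0 0 0 0 0 14'; python3 -m handwheel '0.6 0 0 0 0 0 14;0 0 0 0 0 0 14;0 0 0 0 0 0 14'
```

```text
clock: 42.55
position: [0.5621, 0.2561, 0.1002]
ee_rot: [0.5, 0.5, -0.5, 0.5]
ft_force: [0.1, 0.2, -4.1]
grip_width: 0.2
clock: 42.85
position: [0.5621, 0.2562, 0.1]
ee_rot: [0.5, 0.5, -0.5, 0.5]
ft_force: [-3.7, -1.2, 5.4]
grip_width: 0.198
```

Contact. Release and retreat.

```bash
python3 -m handwheel '0 0 0 0 0 0 17;0 0 0 0 0 0 20;0 0 0 0 0 0 23;0 0 0 0 0 0 28;0 0 0 0 0 0 36;0 0 0 0 0 0 45;0 0 0 0 0 0 50;0 0 0 0 0 0 50';python3 -m handwheel '-10 0 0 0 0 0 55;-15 0 0 0 0 0 70;-20 0 0 0 0 0 85;-15 0 0 0 0 0 85;-10 0 0 0 0 0 85;-3 0 0 0 0 0 85;0 0 0 0 0 0 85;0 0 0 0 0 0 85'; python3 wl.py z5 78:weight_center 54:upper_center;python3 sc.py z5 378,180,45 190,265,45; cd pics; python3 -c "
import cv2,numpy as np
cv2.imwrite('z5c.png',cv2.resize(np.hstack([cv2.imread('z5_scene.png'),cv2.imread('z5_side.png')]),(800,400)))"
```

```text
clock: 43.65
position: [0.562, 0.2562, 0.0995]
ee_rot: [0.5, 0.5, -0.5, 0.5]
ft_force: [0.7, 0.7, 0.2]
grip_width: 0.582
clock: 44.45
position: [0.5616, 0.2559, 0.1717]
ee_rot: [-0.5, -0.5, 0.5, -0.5]
ft_force: [0.4, 0.8, 0.1]
grip_width: 0.995
tcp [0.5616 0.2559 0.1716] F [-0.57 -0.58  0.02] grip 0.991 t 44.5
weight_center 0.7 [0.5628 0.2568] ar 1.07 z95 0.1143 rows to centre dy=1.2 dz=-1.0 box [229. 172.  49.  52.]
upper_center 0.82 [0.5628 0.2616] ar 1.26 z95 0.0796 rows to centre dy=1.2 dz=-5.8 box [224. 159.  62.  51.]
```

View pics/z5.png

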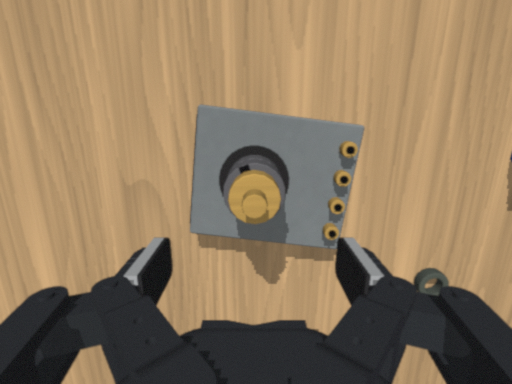

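View pics/z5c.png

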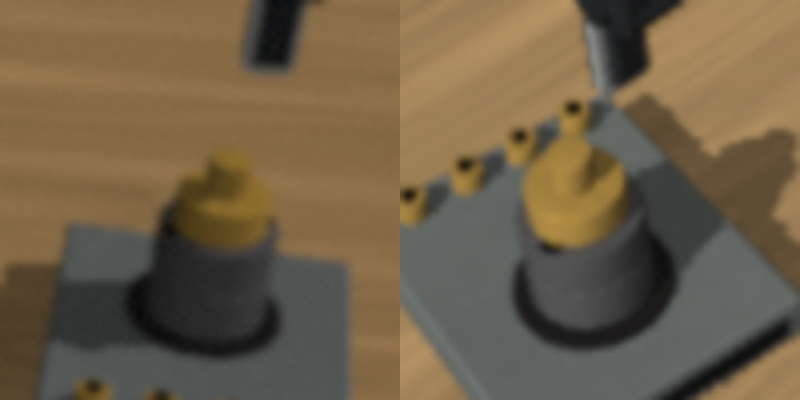

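The weight stands upright with its top at 0.114, centred within about 0.5 mm, and the gripper is clear. Handing in.

```bash
python3 -c "
from workcell import hand_in
print(hand_in())"
```

```text
the job is handed in; nothing more can be done
None
```

The pot core is assembled on the fixture's pad, in the order asked, and the job was handed in at about 44.5 s. I set each part down gently (about 12 N or less of added force) and let go of it before fetching the next.

| Part | Measured centre (x, y), m | Height check |
|---|---|---|
| Pad | about (0.5624, 0.2567) | upper face 0.030, as given |
| Lower half | (0.5625, 0.2568) | rim about 0.0548 (expected 0.054) |
| Coil | (0.5627, 0.2575) | top about 0.0707 (expected 0.070) |
| Upper half | (0.5627, 0.2564) | top about 0.0789 (expected 0.078) |
| Weight | (0.5628, 0.2568) | top about 0.1143 (expected 0.114) |

- **Last pictures:** the rims look closed, the weight is upright and centred, and the gripper is open and well above the stack.
- **Bystanders:** I never touched the meter, ring core or screwdriver. I did not measure their positions again at the end.
- **Disagreements:** my first two automatic pad fits in the wrist picture locked onto the wrong feature and were redone. After the weight went on, the upper-half reading was about 5 mm off in y. The weight partly hid it, so I relied on the reading taken before that.

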